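# Set the air pressure and test-fire the blow gun

### The job

Turn the black wing knob of the air regulator until the gauge's black pointer points at the red mark. Only then squeeze the orange trigger of the blow gun fully in, hold it there for about a second, and let it spring all the way back out, with the pointer still at the mark. Leave the other things on the bench where they are.

Things in the scene. Friction and masses are not known exactly. Their poses are not given: they have to be found in the camera images.
- regulator: Air regulator station fixed to the bench, left or right of the robot: grey plate 130 x 235 x 10 mm, origin at the centre of its underside, x across its 130 mm, y along its 235 mm, z up. The wing knob stands 62 mm to its -y side; the face-up round gauge (108 mm across, top 50 mm above the bench, glass-covered) 58 mm to its +y side.
- knob_grip (a point): Grip point of the black wing knob, on its upright axis, 82 mm above the bench. The wing is a bar 56 mm long (this point's x axis), 18 mm thick (its y axis) and 30 mm tall (67 to 97 mm above the bench) on a 54 mm disc; a yellow stripe on top marks its +x end. The point turns with the knob.
- knob (a joint): Angle of the knob, rad, 0 to 5.0; grows clockwise seen from above. Some friction: it stays where it is left. The pointer turns 0.8 rad the same way for each rad of the knob.
- gauge_centre (a point): Centre of the gauge's white dial, on the pointer's upright axis, 44 mm above the bench, under the glass.
- pointer_tip (a point): Tip of the black gauge pointer, 37 mm from the gauge's centre. It moves clockwise seen from above as the knob is turned clockwise. The pointer is moved only by the knob.
- pointer (a joint): Angle of the pointer, rad, 0 to 4.0, clockwise seen from above, 0 at the scale's low end.
- red_mark (a point): Middle of the inner edge of the red set mark (10 mm square) at the dial's rim, 38 mm from the gauge's centre; the pointer's tip comes within 1 mm of it when aligned. The robot cannot move it. At the start it always stands clockwise (higher on the scale) from the pointer.
- mark (a joint): Angle of the red mark on the dial, rad, on the same scale as the pointer's angle.
- gun_stand: Blue pistol blow gun lying on its side, clamped in a stand fixed to the bench. Origin on the bench under the grip's centre line, z up. Barrel along y (nozzle +y) at x = 30 mm, its clamps up to 103 mm high at x 7 to 53 mm. Grip: bar 28 x 28 mm, centre 78 mm high, from the barrel to x = -117 mm; a pipe goes down at x = -128 mm. In between all is clear above the 10 mm base plate.
- squeeze_point (a point): Fixed point on the gun at gun_stand's x = -48, y = 5.5 mm, 78 mm above the bench; its axes are gun_stand's. Midway between the back of the grip (19.5 mm to its -y side) and the outer face of the fully squeezed trigger (19.5 mm to its +y side). Free room for fingers on both sides, above, and 60 mm below.
- trigger_face (a point): Outer (+y) face of the orange trigger, 58 mm from its upright hinge at gun_stand's x = 10, y = 20.5 mm. The trigger is a bar 90 x 9 x 20 mm tall, 78 mm high, beside the grip, free end towards -x. At rest it splays 0.22 rad off the grip (here 13 mm farther out than squeezed); squeezed it lies parallel to the grip. A spring pushes it out: about 8 N here holds it fully in.
- trigger (a joint): Trigger angle, rad: 0 released, 0.22 fully squeezed against its stop.
- screwdriver: Loose screwdriver, 190 mm, lying on the bench, not to be disturbed.
- spool: Loose red wire spool, 80 mm across, 55 mm tall, not to be disturbed.
- parts_bin: Loose open blue plastic bin 90 x 120 x 50 mm, not to be disturbed.
- can: Loose can, 66 mm across, 110 mm tall, not to be disturbed.

How it is judged:
By the outcome, as a careful person would: the job done as asked, in the order asked, and still so for the second after the job is handed in, with the robot touching nothing.
It also fails if it takes over 64 s, if anything falls off the work surface, if the arm or the gripper's body presses on something with over 40 N, if the wrist force passes 120 N, or if a joint passes its speed limit or range.

### The arm

A 6-joint arm with a two-finger parallel gripper is mounted at the origin on the work surface. World frame = base frame: x ahead of the robot, y to its left, z up, the work surface at z = 0. Lengths are in mm, angles in rad, forces in N, time in s.
With the tool pointing down it reaches from about 350 to 875 mm from the base axis. Payload 4.2 kg.
Tool frame: the origin (TCP) lies on the mounting face of the last link; the fingertips stand 173 mm ahead of it and the grasp point (between the pads) lies 155 mm ahead of it; z points along the fingers, y is the line along which they close (so a half turn about z gives the same grasp; the last joint's range is limited). The gripper opens to 85 mm and grips with 20 to 120 N. Pads are 22 mm wide; open, the fingers measure 114 mm over their backs; the gripper's body (76 mm by 85 mm) begins 54 mm behind the grasp point. The pads swing forward as they close: fully open they stand 13 mm farther back than shut.
Start: joints at [1.477, 0.385, 0.008, 0, -1.194, -0.259], TCP at [215.921, 586.496, 404.712] pointing down, gripper open.
Joint ranges: [-3.14, 3.14], [-1.21, 2.06], [-1.07, 1.41], [-3.16, 2.05], [-2.99, -0.16], [-3.1, 3.1]. Speed limits (rad/s): [2.79, 2.79, 3.14, 3.14, 3.14, 3.14].

### API

Orientations are given as a unit quaternion [x, y, z, w].
In Python, from bench import arm gives the robot as it stands. The module is installed in compiled form; this text tells all that it offers.
- The arm moves only by the tool move_arm, never from a script. Its arguments are lists of equal length, an entry for each row: "fingers": the finger opening in mm, from 0 to 85.4; "travel": the shift along the tool's x, y, z in mm, a list of three; "dr": the turn, a rotation vector about the tool's x, y, z in rad, a list of three. A call has 1 to 10 rows; each row is the pose to reach, as a shift and turn from the pose commanded when the call began, along the tool's axes at that moment; what a row does not reach only later rows make up. A row lasts 1/10 s, in which the tool goes at most 50 mm and 8.59 degrees, less where a joint would pass 70% of its speed; a pose out of reach is approached as far as the arm can. A call with a gripper value outside its range is refused whole. The fingers move at their own pace and stop on an object; the grip force is fixed at half the most. Time passes only in rows, so rows that repeat a pose let the fingers close. It gives the time, the measured TCP pose, the force, the opening and the grip force at its end, in the units of the state.
- arm.read_state(): the state, without advancing time (a new reading comes with each control period).
- arm.get_image(name): name is "side" or "top"; returns the picture (400x640x3 uint8, red, green, blue); there is no depth.
- arm.camera_model(name): a dict with "intrinsics" (3x3 intrinsics, pixels), "k1" (the pictures are not rectified: a ray, as slopes to the right and down, at radius r is drawn at 1 + k1 r^2 times it, then the intrinsics apply), "pose" (4x4, takes a point from camera to world coordinates). Camera axes: x right, y up, looking along -z (the intrinsics and any distortion apply to the point x, -y, -z); pixel columns grow to the right and rows downward; lengths in mm; the calibration is good to about 2 mm. A picture is of the moment at which its call begins. camera_model takes no time and is no camera call.
- arm.job_done(): hands the job in; it is judged then, once.
The state is a dict: "clock": time; "joints": joint angles; "joint_vel": joint speeds; "joint_efforts": joint torques, N m; "position": TCP position; "ee_rot": TCP orientation; "contact_force": force on the tool from outside, world axes, zero at the start; "wrist_torque": the same for the moment, N m; "gripper_width": finger opening in mm; "grasp_force": force on a finger pad.
Only numpy, scipy, OpenCV 4.12 (cv2) and the standard library are available. Lean on these libraries where they do the work, as an engineer would, in place of code of your own. Each camera call takes 0.05 s, during which the arm holds its last target. There are 200 camera calls.

## Working session

There is one attempt and no reset: what is moved stays moved. The work goes in short steps, Python scripts to look and compute and a tool call to move; the robot and the scene stay as the last step left them, time stands still between calls to the robot, and variables do not carry over. Pictures are saved under pics/ and viewed, at most 12 in all, crops included, and the job is handed in when it is done.

Besides the shell and the picture viewer there is one more tool, called after "Call:" as name(argument=value, ...), one argument or row to a line, values as JSON. move_arm: Moves the arm, as the interface text tells. Its arguments: {"type":"object","properties":{"fingers":{"type":"array","items":{"type":"number"}},"travel":{"type":"array","items":{"type":"array","items":{"type":"number"}}},"dr":{"type":"array","items":{"type":"array","items":{"type":"number"}}}},"required":["fingers","travel","dr"]}

```bash
mkdir -p pics; python3 - <<'E'
from bench import arm
import cv2
for n in("top","side"):
    cv2.imwrite(f"pics/{n}0.png",arm.get_image(n)[:,:,::-1]); m=arm.camera_model(n); print(n,m)
s=arm.read_state(); print(s)
E
```

```text
top {'intrinsics': array([[395.65506249,   0.        , 321.90760071],
       [  0.        , 395.65506249, 195.79097745],
       [  0.        ,   0.        ,   1.        ]]), 'k1': 0.023560746689924646, 'pose': array([[-6.91135543e-03,  9.87822947e-01, -1.55428626e-01,
         4.32602502e+02],
       [-9.99973159e-01, -7.20537394e-03, -1.32835119e-03,
         2.13279673e+01],
       [-2.43209716e-03,  1.55415274e-01,  9.87846232e-01,
         8.35800169e+02],
       [ 0.00000000e+00,  0.00000000e+00,  0.00000000e+00,
         1.00000000e+00]])}
side {'intrinsics': array([[462.84159527,   0.        , 317.45155384],
       [  0.        , 462.84159527, 210.37996708],
       [  0.        ,   0.        ,   1.        ]]), 'k1': 0.016765168940017967, 'pose': array([[-8.14180305e-01,  4.47304766e-01, -3.70174119e-01,
         2.15260395e+02],
       [-5.80404086e-01, -6.09955970e-01,  5.39522763e-01,
         5.12903108e+02],
       [ 1.55411894e-02,  6.54119378e-01,  7.56231651e-01,
         7.75368662e+02],
       [ 0.00000000e+00,  0.00000000e+00,  0.00000000e+00,
         1.00000000e+00]])}
{'clock': 0.1, 'joints': array([ 1.47660510e+00,  3.85497470e-01,  6.76501314e-03, -4.18575083e-04,
       -1.19399597e+00, -2.58614597e-01]), 'joint_vel': array([-0.0013972 , -0.00091557,  0.00398658,  0.00160909, -0.00112633,
        0.0010131 ]), 'joint_efforts': array([-7.90387139e-05, -3.93317628e+01,  1.88929528e+01,  4.19797763e+00,
       -2.59274660e-03,  7.19226449e-06]), 'position': array([215.8563076 , 586.35505899, 403.72330515]), 'ee_rot': array([ 9.84467284e-01, -1.75565360e-01, -1.14542858e-04,  9.78759413e-04]), 'contact_force': array([1.16158136, 0.3479423 , 0.29022611]), 'wrist_torque': array([-0.0399897 , -0.00085209, -0.00177379]), 'grasp_force': 0.0, 'gripper_width': 85.42559247074387}
```

View pics/top0.png

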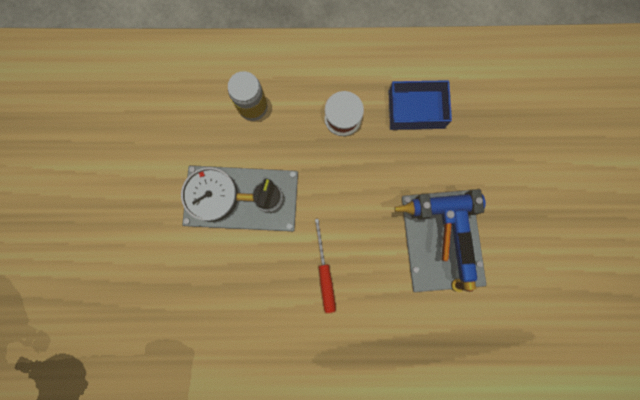

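View pics/side0.png

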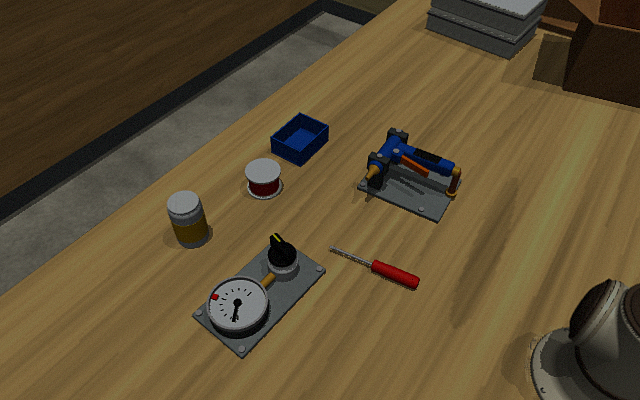

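```bash
cat > h.py <<'E'
import numpy as np, cv2
from bench import arm
def pix2w(name,u,v,z):
    m=arm.camera_model(name);K=m["intrinsics"];P=m["pose"]
    d=np.array([(u-K[0,2])/K[0,0],(v-K[1,2])/K[1,1]]);s=d.copy()
    for _ in range(10): s=d/(1+m["k1"]*(s@s))
    r=P[:3,:3]@np.array([s[0],-s[1],-1]);o=P[:3,3]
    return o+r*(z-o[2])/r[2]
def w2pix(name,p):
    m=arm.camera_model(name);K=m["intrinsics"];P=m["pose"]
    c=P[:3,:3].T@(np.array(p,float)-P[:3,3]);s=np.array([c[0],-c[1]])/-c[2]
    s=s*(1+m["k1"]*(s@s));return K[:2,:2]@s+K[:2,2]
def crop(im,x,y,w,h,k): # pixel (x,y) -> k*(px-x)
    return cv2.resize(im[y:y+h,x:x+w],None,fx=k,fy=k,interpolation=cv2.INTER_CUBIC)
E
python3 - <<'E'
import cv2,numpy as np
from h import crop
t=cv2.imread("pics/top0.png");s=cv2.imread("pics/side0.png")
cv2.imwrite("pics/c1.png",np.hstack([crop(t,180,160,60,75,8)[:600], np.vstack([crop(t,245,170,50,50,6),crop(s,255,225,50,50,6)])]))
cv2.imwrite("pics/c2.png",np.hstack([crop(t,385,180,110,120,5)[:600,:]]))
E
```

```text
(no output)
```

View pics/c1.png

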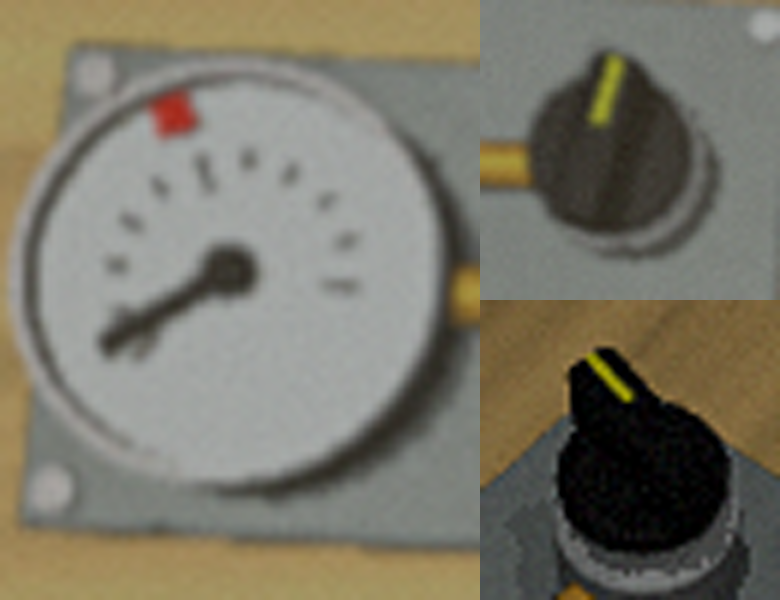

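View pics/c2.png

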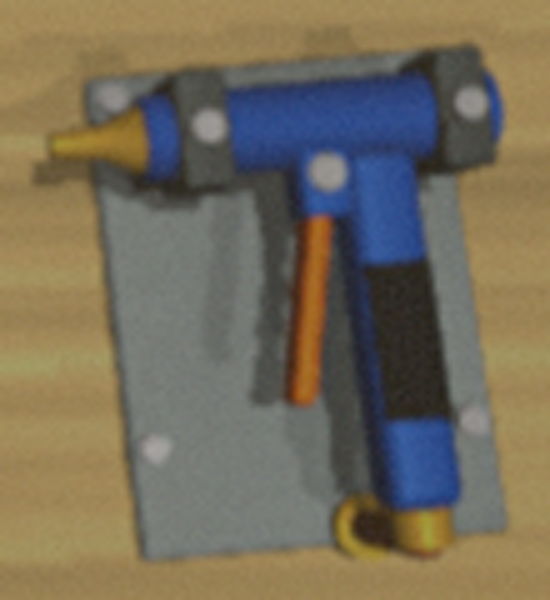

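```bash
python3 - <<'E'
from h import *
np.set_printoptions(precision=1,suppress=True)
A=lambda X,Y:(180+(X+.5)/8-.5,160+(Y+.5)/8-.5)
B=lambda X,Y:(245+(X+.5)/6-.5,170+(Y+.5)/6-.5)
S=lambda X,Y:(255+(X+.5)/6-.5,225+(Y+.5)/6-.5)
C=lambda X,Y:(385+(X+.5)/5-.5,180+(Y+.5)/5-.5)
W=lambda p,z,n="top":pix2w(n,*p,z)
c=W(A(230,270),46);t=W(A(103,350),44);r=W(A(174,113),44)
print("gauge",c,t,r)
a=lambda p:np.arctan2(p[1]-c[1],p[0]-c[0])
print("angles",a(t),a(r), "pointer cw turn",(a(t)-a(r))%6.283)
print("rim",W(A(12,270),50),W(A(440,270),50),W(A(240,58),50),W(A(240,488),50))
pc=[W((x,y),10) for x,y in((189,165.5),(297.7,170.7),(294.8,231),(182.5,226))];print("plate",pc,np.mean(pc,0))
print("stripe",W(B(137,58),97),W(B(120,122),97),"side",W(S(112,55),97,"side"),W(S(150,100),97,"side"))
print("disc ctr",W(B(130,155),67), "side",W(S(165,475),67,"side"))
for n,X,Y,z in(("hinge",327,171,92),("hinge80",327,171,100),("clampN",209,126,103),("clampB",471,102,103),("tr tipL",288,402,88),("trtipR",312,405,88),("trtopL",304,215,88),("trtopR",331,217,88),("gTL",370,265,92),("gTR",427,262,92),("gBL",390,415,92),("gBR",450,415,92),("gripendL",388,500,92),("gripendR",458,500,92),("pTL",85,82,10),("pBL",145,558,10),("pBR",507,528,10)): print(n,W(C(X,Y),z)[:2])
E
```

```text
gauge [563.6 251.8  46. ] [543.7 283.6  44. ] [604.6 268.2  44. ]
angles 2.1306559825888183 0.3788660380964539 pointer cw turn 1.7517899444923644
rim [563.3 305.2  50. ] [562.6 198.   50. ] [617.5 250.2  50. ] [508.  246.1  50. ]
plate [array([630.1, 305.7,  10. ]), array([617.1,  73.7,  10. ]), array([488.7,  79.4,  10. ]), array([500.9, 313.3,  10. ])] [559.2 193.   10. ]
stripe [581.5 125.8  97. ] [560.9 130.8  97. ] side [580.2 124.   97. ] [559.9 130.7  97. ]
disc ctr [555.1 131.8  67. ] side [487.8 216.4  67. ]
hinge [ 513.5 -218.7]
hinge80 [ 512.7 -216.1]
clampN [ 529.5 -172.3]
clampB [ 537.8 -269.9]
tr tipL [ 427.8 -200.5]
trtipR [ 426.6 -209.3]
trtopL [ 497.3 -210.4]
trtopR [ 496.5 -220.5]
gTL [ 478.1 -232.6]
gTR [ 479.1 -253.8]
gBL [ 422.9 -236.5]
gBR [ 422.8 -258.5]
gripendL [ 392.2 -233.8]
gripendR [ 392.2 -259.2]
pTL [ 560.9 -145.7]
pBL [ 365.2 -162.3]
pBR [ 376.5 -309.1]
```

Call:
move_arm(
  fingers=[85,85,85,85,85,85,85,85,85,85],
  travel=[
    [38,25,8],
    [76,50,16],
    [114,75,24],
    [152,100,32],
    [190,125,40],
    [228,150,48],
    [266,175,56],
    [304,200,64],
    [342,225,72],
    [380,250,80],
  ],
  dr=[
    [0,0,-0.01],
    [0,0,-0.02],
    [0,0,-0.03],
    [0,0,-0.04],
    [0,0,-0.05],
    [0,0,-0.06],
    [0,0,-0.07],
    [0,0,-0.08],
    [0,0,-0.09],
    [0,0,-0.1],
  ],
)

```text
clock: 1.1
position: [486.8, 218.9, 324.2]
ee_rot: [0.992, -0.126, -0.0, 0.0]
contact_force: [-0.3, 0.3, 0.1]
gripper_width: 84.8
grasp_force: 0.0
```

```bash
cat >> h.py <<'E'
def plan(tx,ty,tz,psi):
    s=arm.read_state();p=s["position"];q=s["ee_rot"];y=2*np.arctan2(q[1],q[0])
    d=np.array([tx,ty,tz])-p;c,n=np.cos(y),np.sin(y)
    print("clock",s["clock"],"pos",p.round(1),"yaw",round(y,3),"tilt",q[2:].round(4),"J",s["joints"].round(2),"F",s["contact_force"].round(1),"w",s["gripper_width"],s["grasp_force"])
    print("travel",np.round([d[0]*c+d[1]*n,d[0]*n-d[1]*c,-d[2]],1),"drz",round((y-psi+np.pi)%(2*np.pi)-np.pi,3))
E
python3 -c "
from h import *
plan(556.4,130.9,300,-.25)"
```

```text
clock 1.1 pos [486.8 218.9 324.2] yaw -0.252 tilt [-0.0002  0.0001] J [ 0.73  0.31 -0.33 -0.   -0.93  0.59] F [-0.3  0.3  0.1] w 84.76220476315441 0.0
travel [89.4 67.9 24.2] drz -0.002
```

Call:
move_arm(
  fingers=[85,85,85,85,85,85,85,85,85],
  travel=[
    [30,23,8],
    [60,46,16],
    [89,68,24],
    [89,68,24],
    [89,68,40],
    [89,68,60],
    [89,68,75],
    [89,68,81],
    [89,68,81],
  ],
  dr=[
    [0,0,0],
    [0,0,0],
    [0,0,0],
    [0,0,0],
    [0,0,0],
    [0,0,0],
    [0,0,0],
    [0,0,0],
    [0,0,0],
  ],
)

```text
clock: 2.0
position: [554.9, 132.7, 242.9]
ee_rot: [0.992, -0.126, -0.001, 0.001]
contact_force: [0.3, -0.7, 0.1]
gripper_width: 85.1
grasp_force: 0.0
```

```bash
python3 -c "
from h import *
plan(556.4,130.9,243,-.25)
cv2.imwrite('pics/c3.png',np.hstack([crop(arm.get_image('side')[:,:,::-1],190,150,150,200,3),crop(arm.get_image('top')[:,:,::-1],200,120,110,200,3)]))"
```

```text
clock 2.0 pos [554.9 132.7 242.9] yaw -0.252 tilt [-0.0009  0.0006] J [ 0.52  0.46 -0.33 -0.   -0.78  0.8 ] F [ 0.3 -0.7  0.1] w 85.10145308132536 0.0
travel [ 1.9  1.4 -0.1] drz -0.002
```

View pics/c3.png

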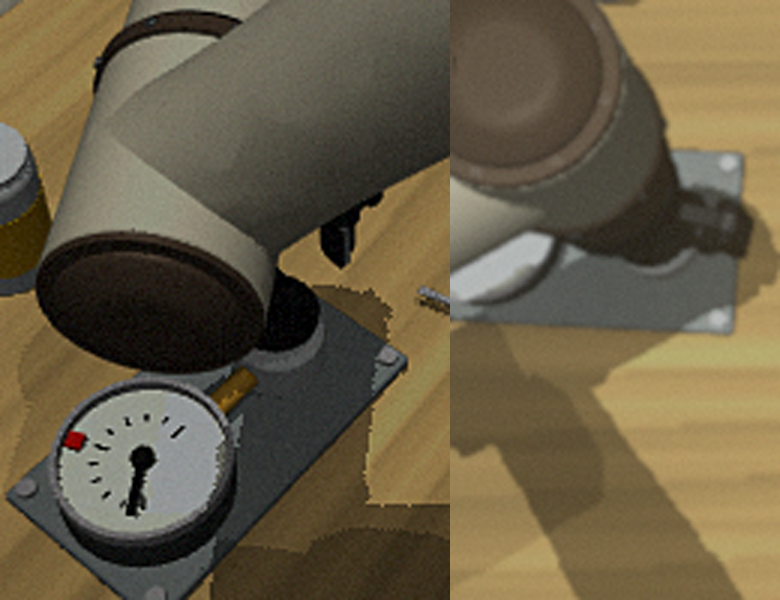

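Call:
move_arm(
  fingers=[85,60,40,25,10,10,10,10],
  travel=[
    [1.8,1.3,0],
    [1.8,1.3,0],
    [1.8,1.3,0],
    [1.8,1.3,0],
    [1.8,1.3,0],
    [1.8,1.3,0],
    [1.8,1.3,0],
    [1.8,1.3,0],
  ],
  dr=[
    [0,0,0],
    [0,0,0],
    [0,0,0],
    [0,0,0],
    [0,0,0],
    [0,0,0],
    [0,0,0],
    [0,0,0],
  ],
)

```text
clock: 2.9
position: [556.8, 131.4, 244.1]
ee_rot: [0.992, -0.126, 0.0, -0.001]
contact_force: [-2.6, 4.1, 3.1]
gripper_width: 16.8
grasp_force: 61.6
```

```bash
python3 -c "
from h import *
plan(556.4,130.9,243,-.25); print(arm.read_state()['wrist_torque'])"
```

```text
clock 2.9 pos [556.8 131.4 244.1] yaw -0.253 tilt [ 0.0004 -0.0006] J [ 0.51  0.46 -0.32 -0.   -0.78  0.8 ] F [-2.6  4.1  3.1] w 16.844413972698035 61.586337089538574
travel [-0.2  0.6  1.1] drz -0.003
[ 1.26716074  0.65041581 -0.00456529]
```

Call:
move_arm(
  fingers=[10,10,10,10,10,10,10,10,10,10],
  travel=[
    [0,0,0],
    [0,0,0],
    [0,0,0],
    [0,0,0],
    [0,0,0],
    [0,0,0],
    [0,0,0],
    [0,0,0],
    [0,0,0],
    [0,0,0],
  ],
  dr=[
    [0,0,0.1],
    [0,0,0.2],
    [0,0,0.3],
    [0,0,0.4],
    [0,0,0.5],
    [0,0,0.6],
    [0,0,0.7],
    [0,0,0.8],
    [0,0,0.9],
    [0,0,1.0],
  ],
)

```text
clock: 3.9
position: [556.8, 131.5, 244.1]
ee_rot: [0.809, -0.588, 0.0, -0.001]
contact_force: [-2.2, 4.5, 3.2]
gripper_width: 17.0
grasp_force: 61.5
```

Call:
move_arm(
  fingers=[10,10,10,10,10,10,10,10,10,10],
  travel=[
    [0,0,0],
    [0,0,0],
    [0,0,0],
    [0,0,0],
    [0,0,0],
    [0,0,0],
    [0,0,0],
    [0,0,0],
    [0,0,0],
    [0,0,0],
  ],
  dr=[
    [0,0,0.12],
    [0,0,0.24],
    [0,0,0.36],
    [0,0,0.48],
    [0,0,0.6],
    [0,0,0.72],
    [0,0,0.84],
    [0,0,1.0],
    [0,0,1.08],
    [0,0,1.08],
  ],
)

```text
clock: 4.9
position: [556.7, 131.5, 244.1]
ee_rot: [-0.393, 0.92, 0.0, 0.001]
contact_force: [-2.5, 4.9, 3.7]
gripper_width: 17.0
grasp_force: 61.7
```

```bash
python3 -c "
from h import *
plan(556.4,130.9,243,-2.44)
im=arm.get_image('side')[:,:,::-1]; cv2.imwrite('pics/side1.png',im)
cv2.imwrite('pics/c4.png',crop(im,195,265,80,75,8))"
```

```text
clock 4.9 pos [556.7 131.5 244.1] yaw 3.949 tilt [0.0004 0.0006] J [ 0.51  0.46 -0.32 -0.   -0.78 -1.28] F [-2.5  4.9  3.7] w 17.027372146199784 61.652403473854065
travel [ 0.7 -0.2  1.1] drz 0.106
```

View pics/c4.png

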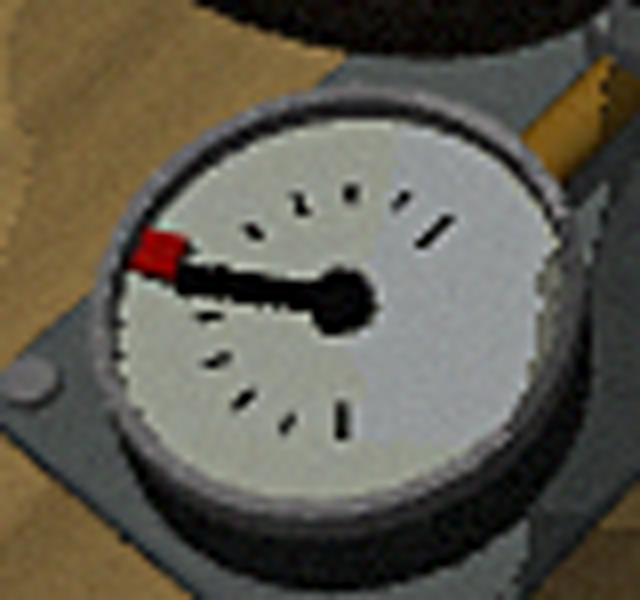

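```bash
cat > g.py <<'E'
from h import *
def meas(im,name,c,h=0):
    # im BGR; angle of pointer & mark about c (world xy)
    k=6;b=cv2.GaussianBlur(im,(3,3),.7)
    # rectify the dial plane into 0.25 mm/px bird view, image x = world -y, image y = world -x
    n=480;g=(np.arange(n)-n/2)*.25
    def warp(z):
        mx=np.zeros((n,n),np.float32);my=mx.copy()
        for i in range(n):
            for j in range(0,n): mx[i,j],my[i,j]=P((c[0]-g[i],c[1]-g[j],z))
        return cv2.remap(im,mx,my,cv2.INTER_CUBIC)
    m=arm.camera_model(name);K=m["intrinsics"];Q=m["pose"]
    def P(p):
        q=Q[:3,:3].T@(np.array(p)-Q[:3,3]);s=np.array([q[0],-q[1]])/-q[2];s=s*(1+m["k1"]*(s@s));return K[0,0]*s+K[:2,2]
    w=warp(44+h).astype(int);Y,X=np.mgrid[:n,:n];gx=-(Y-n/2)*.25;gy=-(X-n/2)*.25;r=np.hypot(gx,gy)
    red=(w[...,2]>2*w[...,1]+20)&(r<56);mk=np.array([gx[red].mean(),gy[red].mean()])
    dark=((w.max(2)<(60 if name=="side" else 75))&(r<50)).astype(np.uint8)
    l,lab,st,ce=cv2.connectedComponentsWithStats(dark)
    i=np.bincount(lab[(r<3)&(dark>0)]).argmax();pt=(lab==i)&(r>9)&(r<36)
    hub=np.array([gx[(lab==i)&(r<8)].mean(),gy[(lab==i)&(r<8)].mean()])
    vx,vy,x0,y0=cv2.fitLine(np.c_[gx[pt],gy[pt]].astype(np.float32),cv2.DIST_L2,0,.01,.01).ravel()
    d=np.array([vx,vy]);p0=np.array([x0,y0]);d*=np.sign(d@p0)
    u=mk-p0;off=d[0]*u[1]-d[1]*u[0]
    print(name,"mark",mk.round(2),np.hypot(*mk).round(1),"ang",np.arctan2(mk[1],mk[0]).round(3),"ptr ang",np.arctan2(d[1],d[0]).round(3),"hub",hub.round(2),"line miss at hub",(d[0]*-p0[1]+d[1]*p0[0]).round(2),"mark off line",off.round(2),"npx",pt.sum())
    return w.astype(np.uint8)
E
python3 - <<'E'
from g import *
c=(563.2,250.7)
a=meas(cv2.imread("pics/side1.png"),"side",c)
b=meas(cv2.imread("pics/side0.png"),"side",c)
d=meas(cv2.imread("pics/top0.png"),"top",c)
cv2.imwrite("pics/w1.png",np.hstack([a,d])[:, :800] if 0 else cv2.resize(np.hstack([a,d]),(800,400)))
E
```

```text
side mark [40.9  15.46] 43.7 ang 0.361 ptr ang 0.458 hub [0.08 0.41] line miss at hub -0.57 mark off line -4.79 npx 3072
side mark [41.03 15.39] 43.8 ang 0.359 ptr ang 2.187 hub [0.02 0.32] line miss at hub 1.21 mark off line -41.16 npx 3066
top mark [41.38 17.65] 45.0 ang 0.403 ptr ang 2.114 hub [0.24 2.06] line miss at hub 1.27 mark off line -43.28 npx 1628
```

View pics/w1.png

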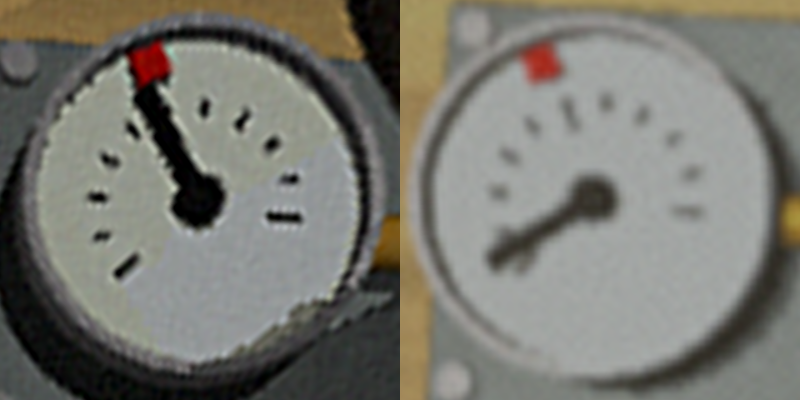

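Call:
move_arm(
  fingers=[10,10,10,10],
  travel=[
    [0,0,0],
    [0,0,0],
    [0,0,0],
    [0,0,0],
  ],
  dr=[
    [0,0,0.06],
    [0,0,0.12],
    [0,0,0.12],
    [0,0,0.12],
  ],
)

```text
clock: 5.35
position: [556.7, 131.5, 244.1]
ee_rot: [-0.338, 0.941, 0.0, 0.001]
contact_force: [-3.1, 6.1, 2.6]
gripper_width: 16.8
grasp_force: 61.7
```

```bash
python3 - <<'E'
from g import *
plan(556.4,130.9,243,-2.44)
im=np.mean([arm.get_image('side')[:,:,::-1] for _ in range(4)],0).astype(np.uint8); cv2.imwrite('pics/side2.png',im)
a=meas(im,"side",(563.2,250.7))
cv2.imwrite("pics/w2.png",np.hstack([cv2.resize(a[:,100:380],None,fx=1.25,fy=1.25),crop(im,195,265,55,75,8)]))
E
```

```text
clock 5.35 pos [556.7 131.5 244.1] yaw 3.831 tilt [0.0005 0.0006] J [ 0.51  0.46 -0.32 -0.   -0.78 -1.4 ] F [-3.1  6.1  2.6] w 16.84263722807737 61.65169358253479
travel [ 0.7 -0.3  1.1] drz -0.013
side mark [40.96 15.43] 43.8 ang 0.36 ptr ang 0.371 hub [0.07 0.42] line miss at hub -0.69 mark off line -1.17 npx 3065
```

View pics/w2.png

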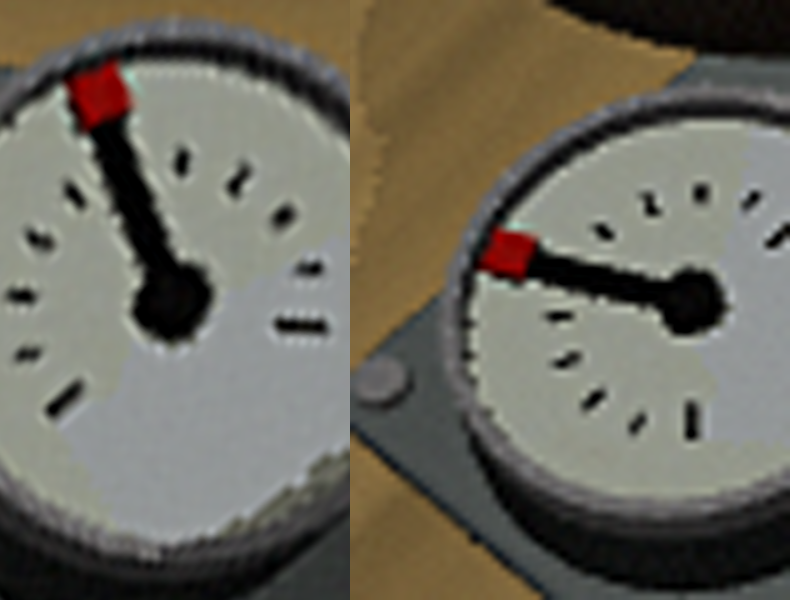

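Call:
move_arm(
  fingers=[10,10,10],
  travel=[
    [0,0,0],
    [0,0,0],
    [0,0,0],
  ],
  dr=[
    [0,0,0.02],
    [0,0,0.02],
    [0,0,0.02],
  ],
)

```text
clock: 5.85
position: [556.8, 131.5, 244.1]
ee_rot: [-0.328, 0.945, 0.0, 0.001]
contact_force: [-2.4, 5.8, 3.6]
gripper_width: 17.0
grasp_force: 61.7
```

Call:
move_arm(
  fingers=[30,50,70,85,85,85,85,85,85,85],
  travel=[
    [0,0,0],
    [0,0,0],
    [0,0,0],
    [0,0,0],
    [0,0,0],
    [0,0,0],
    [0,0,-20],
    [0,0,-50],
    [0,0,-80],
    [0,0,-100],
  ],
  dr=[
    [0,0,0.02],
    [0,0,0.02],
    [0,0,0.02],
    [0,0,0.02],
    [0,0,0.02],
    [0,0,0.02],
    [0,0,0.02],
    [0,0,0.02],
    [0,0,0.02],
    [0,0,0.02],
  ],
)

```text
clock: 6.85
position: [557.0, 130.8, 346.1]
ee_rot: [-0.319, 0.948, 0.0, 0.001]
contact_force: [0.2, -0.4, 0.4]
gripper_width: 85.1
grasp_force: 0.0
```

```bash
python3 - <<'E'
from g import *
plan(457,-238.9,340,-3.057)
im=np.mean([arm.get_image('side')[:,:,::-1] for _ in range(4)],0).astype(np.uint8); cv2.imwrite('pics/side3.png',im)
a=meas(im,"side",(563.2,250.7))
E
```

```text
clock 6.85 pos [557.  130.8 346.1] yaw 3.791 tilt [0.     0.0015] J [ 0.51  0.34 -0.21  0.   -1.01 -1.44] F [ 0.2 -0.4  0.4] w 85.096812261406 0.0
travel [ 303.2 -234.1    6.1] drz 0.565
side mark [40.94 15.42] 43.8 ang 0.36 ptr ang 0.353 hub [0.07 0.44] line miss at hub -0.78 mark off line -0.46 npx 3055
```

Call:
move_arm(
  fingers=[85,85,85,85,85,85,85,85,85,85],
  travel=[
    [30,-23,1],
    [61,-47,1],
    [91,-70,1],
    [121,-94,2],
    [152,-117,3],
    [182,-140,4],
    [212,-164,5],
    [243,-187,6],
    [273,-211,6],
    [303,-234,6],
  ],
  dr=[
    [0,0,0.057],
    [0,0,0.113],
    [0,0,0.17],
    [0,0,0.226],
    [0,0,0.283],
    [0,0,0.339],
    [0,0,0.396],
    [0,0,0.452],
    [0,0,0.509],
    [0,0,0.565],
  ],
)

```text
clock: 8.05
position: [455.6, -240.1, 336.0]
ee_rot: [-0.041, 0.999, 0.001, -0.002]
contact_force: [1.2, -0.3, 0.7]
gripper_width: 85.1
grasp_force: 0.0
```

Call:
move_arm(
  fingers=[85,85],
  travel=[
    [0,0,0],
    [0,0,0],
  ],
  dr=[
    [0,0,0],
    [0,0,0],
  ],
)

```text
clock: 8.25
position: [456.0, -239.4, 336.2]
ee_rot: [-0.041, 0.999, 0.001, -0.001]
contact_force: [0.1, -0.1, -0.2]
gripper_width: 85.2
grasp_force: 0.0
```

```bash
python3 - <<'E'
from g import *
plan(457,-238.9,233,-3.057)
t=arm.get_image('top')[:,:,::-1]; s=arm.get_image('side')[:,:,::-1]
meas(t,"top",(563.2,250.7));meas(s,"side",(563.2,250.7))
cv2.imwrite("pics/c5.png",np.vstack([np.hstack([crop(t,180,160,60,75,5),crop(s,195,265,75,75,5)])[:,:675],crop(s,330,80,135,40,5)*1 if 0 else crop(s,300,110,225,75,3)]))
E
```

```text
clock 8.25 pos [ 456.  -239.4  336.2] yaw 3.223 tilt [ 0.0005 -0.0014] J [-0.17  0.26 -0.36 -0.   -0.95 -1.32] F [ 0.1 -0.1 -0.2] w 85.20142118560588 0.0
travel [ -1.    0.4 103.2] drz -0.003
top mark [41.18 17.59] 44.8 ang 0.404 ptr ang 0.361 hub [0.63 1.95] line miss at hub -1.54 mark off line 0.39 npx 1513
side mark [41.04 15.42] 43.8 ang 0.359 ptr ang 0.352 hub [0.08 0.4 ] line miss at hub -0.79 mark off line -0.46 npx 3103
```

View pics/c5.png

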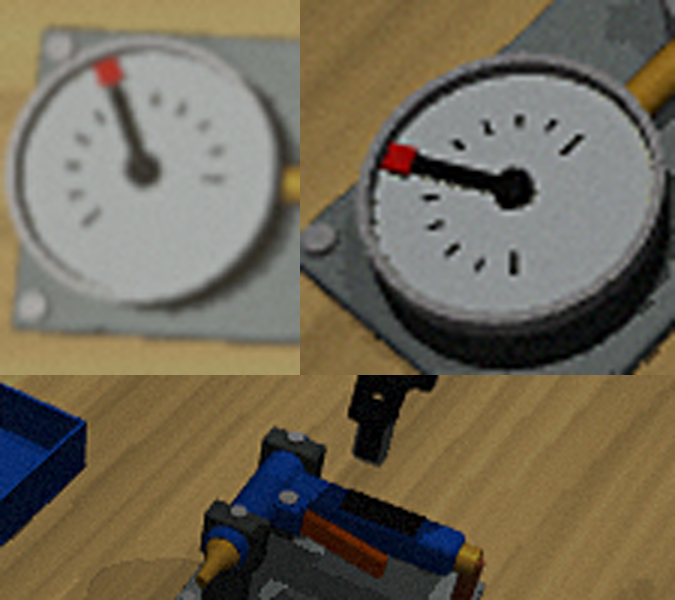

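Call:
move_arm(
  fingers=[85,85,85,85,85,85],
  travel=[
    [-1,3.4,20],
    [-1,3.4,45],
    [-1,3.4,70],
    [-1,3.4,90],
    [-1,3.4,103],
    [-1,3.4,103],
  ],
  dr=[
    [0,0,0],
    [0,0,0],
    [0,0,0],
    [0,0,0],
    [0,0,0],
    [0,0,0],
  ],
)

```text
clock: 8.95
position: [457.1, -234.0, 232.7]
ee_rot: [-0.043, 0.999, 0.001, -0.002]
contact_force: [-0.1, 0.0, 0.7]
gripper_width: 85.0
grasp_force: 0.0
```

Call:
move_arm(
  fingers=[75,65,58,54,50,48,46,46],
  travel=[
    [0,-1,0],
    [0,-2,0],
    [0,-3,0],
    [0,-3,0],
    [0,-3,0],
    [0,-3,0],
    [0,-3,0],
    [0,-3,0],
  ],
  dr=[
    [0,0,0],
    [0,0,0],
    [0,0,0],
    [0,0,0],
    [0,0,0],
    [0,0,0],
    [0,0,0],
    [0,0,0],
  ],
)

```text
clock: 9.75
position: [457.7, -238.1, 235.0]
ee_rot: [-0.042, 0.999, 0.0, 0.0]
contact_force: [-0.4, 5.0, 5.1]
gripper_width: 46.0
grasp_force: 2.6
```

```bash
python3 -c "
from g import *
plan(457,-238.9,233,-3.057)"
```

```text
clock 9.75 pos [ 457.7 -238.1  235. ] yaw 3.225 tilt [0.0001 0.0003] J [-0.16  0.4  -0.47 -0.   -0.7  -1.32] F [-0.4  5.   5.1] w 45.95038270693026 2.643633879488334
travel [ 0.8 -0.7  2. ] drz -0.001
```

Call:
move_arm(
  fingers=[42,40,37,34,32,32,32],
  travel=[
    [0,-0.7,0],
    [0,-0.7,0],
    [0,-0.7,0],
    [0,-0.7,0],
    [0,-0.7,0],
    [0,-0.7,0],
    [0,-0.7,0],
  ],
  dr=[
    [0,0,0],
    [0,0,0],
    [0,0,0],
    [0,0,0],
    [0,0,0],
    [0,0,0],
    [0,0,0],
  ],
)

```text
clock: 10.45
position: [457.7, -240.1, 235.5]
ee_rot: [-0.043, 0.999, -0.001, 0.0]
contact_force: [-2.0, -3.2, 5.5]
gripper_width: 37.0
grasp_force: 59.7
```

```bash
python3 -c "
from g import *
plan(457,-238.9,233,-3.057)
s=arm.get_image('side')[:,:,::-1];cv2.imwrite('pics/c6.png',crop(s,330,110,150,110,5))"
```

```text
clock 10.45 pos [ 457.7 -240.1  235.5] yaw 3.227 tilt [-0.0011  0.0001] J [-0.17  0.4  -0.47  0.   -0.7  -1.32] F [-2.  -3.2  5.5] w 36.970845849781185 59.70457077026367
travel [0.6 1.2 2.5] drz 0.001
```

View pics/c6.png

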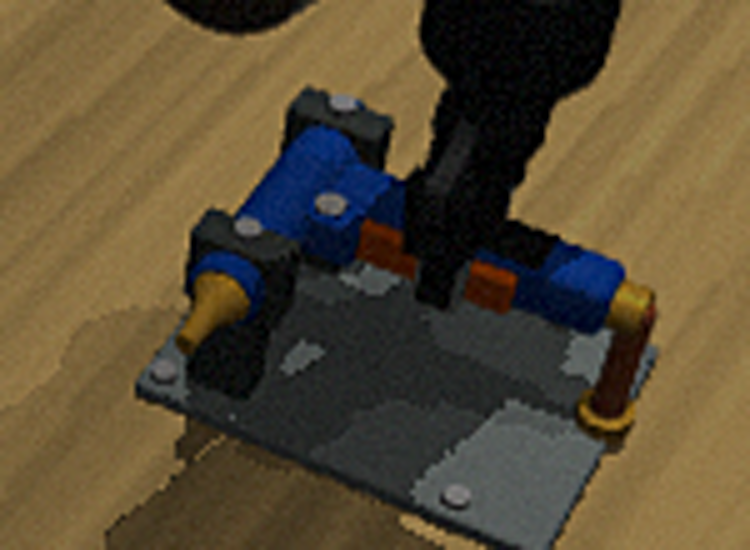

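Call:
move_arm(
  fingers=[32,32,32,32,32,32,32,32],
  travel=[
    [0,0,0],
    [0,0,0],
    [0,0,0],
    [0,0,0],
    [0,0,0],
    [0,0,0],
    [0,0,0],
    [0,0,0],
  ],
  dr=[
    [0,0,0],
    [0,0,0],
    [0,0,0],
    [0,0,0],
    [0,0,0],
    [0,0,0],
    [0,0,0],
    [0,0,0],
  ],
)

```text
clock: 11.3
position: [457.7, -240.1, 235.6]
ee_rot: [-0.043, 0.999, -0.001, 0.0]
contact_force: [-2.8, -3.0, 5.8]
gripper_width: 37.0
grasp_force: 59.7
```

Call:
move_arm(
  fingers=[45,60,75,85,85,85],
  travel=[
    [0,1,0],
    [0,2,0],
    [0,3.5,0],
    [0,3.5,0],
    [0,3.5,0],
    [0,3.5,0],
  ],
  dr=[
    [0,0,0],
    [0,0,0],
    [0,0,0],
    [0,0,0],
    [0,0,0],
    [0,0,0],
  ],
)

```text
clock: 11.9
position: [457.3, -235.6, 234.7]
ee_rot: [-0.042, 0.999, -0.0, -0.0]
contact_force: [0.2, 0.4, 0.6]
gripper_width: 85.2
grasp_force: 0.0
```

Call:
move_arm(
  fingers=[85,85,85,85,85,85],
  travel=[
    [0,0,-20],
    [0,0,-50],
    [0,0,-80],
    [0,0,-110],
    [0,0,-120],
    [0,0,-120],
  ],
  dr=[
    [0,0,0],
    [0,0,0],
    [0,0,0],
    [0,0,0],
    [0,0,0],
    [0,0,0],
  ],
)

```text
clock: 12.5
position: [457.5, -235.6, 356.1]
ee_rot: [-0.042, 0.999, -0.0, 0.002]
contact_force: [-0.7, -0.3, -0.1]
gripper_width: 84.7
grasp_force: 0.0
```

```bash
python3 - <<'E'
from g import *
plan(457,-238.9,353,-3.057)
t=arm.get_image('top')[:,:,::-1]; s=arm.get_image('side')[:,:,::-1]
meas(t,"top",(563.2,250.7));meas(s,"side",(563.2,250.7))
cv2.imwrite("pics/c7.png",np.hstack([crop(s,330,110,150,110,3),crop(s,195,265,75,75,4)[:300],np.zeros((0,0,3),np.uint8)][:2]) if 0 else np.vstack([crop(s,330,110,150,100,4),np.hstack([crop(s,195,265,75,50,4),crop(s,195,265,75,50,4)])]))
E
```

```text
clock 12.5 pos [ 457.5 -235.6  356.1] yaw 3.225 tilt [-0.0004  0.0018] J [-0.16  0.24 -0.33  0.   -0.99 -1.33] F [-0.7 -0.3 -0.1] w 84.70252482864127 0.0
travel [ 0.8 -3.3  3.1] drz -0.001
top mark [41.17 17.64] 44.8 ang 0.405 ptr ang 0.361 hub [0.65 1.97] line miss at hub -1.5 mark off line 0.43 npx 1541
side mark [41.01 15.4 ] 43.8 ang 0.359 ptr ang 0.352 hub [0.07 0.39] line miss at hub -0.8 mark off line -0.48 npx 3117
```

View pics/c7.png

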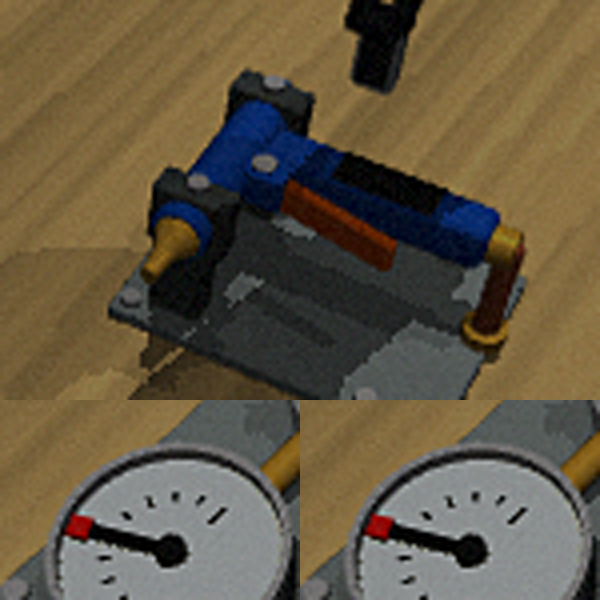

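The trigger has sprung back out, the pointer is still at the mark, and the arm is clear of everything.

```bash
python3 -c "
from bench import arm
print(arm.job_done())"
```

```text
the job is handed in; nothing more can be done
None
```

The job is handed in at about 12.6 s: the pointer is on the red mark in both camera views, the trigger was squeezed fully in for about a second and sprang back out, and the arm touched nothing else.

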